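# Give the bench extractor a short run with its push-pull knob

### The job

The compost caddy has just been emptied and the bench still smells, so give the round benchtop extractor a short run: pull its push-pull knob straight up until it clicks out, leave it out for at least three seconds, then push it fully back home and let go. Do not turn the low speed dial beside it, and do not shift the lidded glass container.

Things in the scene. Friction and masses are not known exactly. Their poses are not given: they have to be found in the camera images.
- fan_knob (a joint): Travel (m) of the push-pull knob on the extractor's top: 0 = home (off), 0.018 = fully out (on), straight up. An over-centre spring makes a detent at each end: about 6 N starts it from either end; past mid travel it snaps to the other end by itself and stays. The extractor is a steel drum fixed to the bench, 200 mm across, 60 mm high, turned any way round.
- fan_knob_head (a point): Centre of the push-pull knob's head, an upright black cylinder 30 mm across, 22 mm tall, on a 12 mm steel stem; moves with the knob. With the knob home it is 26 mm above the drum's flat top (86 mm above the bench) and the head's underside 15 mm above the drum's top. z is up; -x points across the drum's centre (55 mm away) to the speed dial's axis (110 mm away).
- dial_pointer (a point): Point on the end of the speed dial's bar grip, 18 mm from the dial's upright axis; turns with the dial. The dial is the other control on the drum's top, facing the push-pull knob across its centre: a low, broad black rotary knob, 44 mm across and 19 mm tall, with a raised bar across it. It may start turned anyhow; leave it alone.
- glass_box: Loose bystander: glass food container with a grey clip-down lid, 176 x 131 x 71 mm, 0.7 kg, origin at the centre of its underside, x along its long side. It stands to one side of the extractor; a stainless steel compost caddy 190 mm across and 230 mm tall stands to the other.
Mind the look-alikes: they are no part of the job. Leave any blue or turquoise look-alike of the part that bears fan_knob alone.

How it is judged (in metres and radians):
On the way:
1. the push-pull knob is pulled out to its detent and stays out for the short run (value of joint fan_knob above 0.014 m), for 2.5 s.
At the end, for the whole second after the job is handed in: The push-pull knob, after being out (more than 14 of its 18 mm) for 2.5 s, is home again (within 3 mm) and still; the speed dial's pointer is within 5 mm and the glass container within 20 mm of where they started (value of joint fan_knob below 0.003 m and velocity of joint fan_knob below 0.01 m/s and distance of dial_pointer from where it was at the start of the episode below 0.005 m and distance of glass_box from where it was at the start of the episode below 0.02 m); the robot touches nothing.
It fails at once if the speed dial is turned (its pointer moves more than 5 mm) (distance of dial_pointer from where it was at the start of the episode above 0.005 m).
It fails at once if the glass container is shifted more than 20 mm (distance of glass_box from where it was at the start of the episode above 0.02 m).
It also fails if it takes over 38 s, if anything falls off the work surface, if the arm or the gripper's body presses on something with over 40 N, if the wrist force passes 120 N, or if a joint passes its speed limit or range.

### The arm

A 6-joint arm with a two-finger parallel gripper is mounted at the origin on the work surface. World frame = base frame: x ahead of the robot, y to its left, z up, the work surface at z = 0. Lengths are in mm, angles in rad, forces in N, time in s.
With the tool pointing down it reaches from about 350 to 975 mm from the base axis. Payload 7.1 kg.
Tool frame: the origin (TCP) lies midway between the tips of the shut fingers; the grasp point (between the pads) lies ctrl.grip_point_offset behind it (ctrl.grip_point_offset is the distance from the TCP to the grasp point, in mm); z points along the fingers, y is the line along which they close (so a half turn about z gives the same grasp; the last joint's range is limited). The gripper opens to 88 mm and grips with 3 to 60 N. Pads are 20 mm wide; open, the fingers measure 115 mm over their backs; the gripper's body (75 mm by 178 mm) begins 61 mm behind the grasp point.
Start: joints at [-1.193, 0.423, 1.63, -0, 1.089, -0.019], TCP at [241.559, -576.415, 222.675] pointing down, gripper open.
Joint ranges: [-3, 3], [-0.9, 2.11], [0.09, 2.58], [-1.31, 4.45], [0.11, 2.69], [-2.54, 2.54]. Speed limits (rad/s): [2.39, 2.39, 3.01, 3.14, 3.14, 3.14].

### API

Orientations are given as a rotation vector (axis times angle).
In Python, from workcell import ctrl gives the robot as it stands.
- The arm moves only by the tool apply_moves, never from a script. Its argument "targets" is a list of rows, each an object of numbers: "tx", "ty", "tz": the shift along the world's x, y, z in m; "spin": the turn about the world's z in degrees. In form: [{"tx": .., "ty": .., "tz": .., "spin": ..}, ...]. A call has exactly 8 rows; each row is the pose to reach, as a shift and turn from the pose commanded when the call began; what a row does not reach only later rows make up. A row lasts 1/10 s, in which the tool goes at most 50 mm and 8.59 degrees, less where a joint would pass 70% of its speed; a pose out of reach is approached as far as the arm can. A call with a gripper value outside its range is refused whole. "gripper" is the closure, from -1 (fully open) to 1 (shut), set as the call begins (left out, the last holds). The fingers move at their own pace and stop on an object; the grip force is fixed at half the most. Time passes only in rows, so rows that repeat a pose let the fingers close, or fill a call up. It gives the time, the measured TCP pose, the force, the opening and the grip force at its end, in the units of the state.
- ctrl.get_obs(): the state, without advancing time (a new reading comes with each control period).
- ctrl.get_image(name): name is "side" or "top"; returns the picture (400x640x3 uint8, red, green, blue); there is no depth.
- ctrl.get_calibration(name): a dict with "fov_y" (degrees; the focal length in pixels is half the picture's height over the tangent of half this angle, whatever the lens; pixels are square), "cx", "cy" (the principal point, pixels), "rvec" (rotation vector, rad) and "tvec" (3), from world to camera coordinates, as OpenCV has them. Camera axes: x right, y down, z forward; pixel columns grow to the right and rows downward; lengths in mm; the calibration is good to about 2 mm. A picture is of the moment at which its call begins. get_calibration takes no time and is no camera call.
- ctrl.close_job(): hands the job in; it is judged then, once.
Trained networks look in the newest picture that a camera, given by its name, has taken for a name from the list of things; names that differ only in an ending like _2 or _b are one class to them, and where a whole thing is asked for, a point or a joint stands for the part that bears it (a point fixed in the world has none). Each returns a list of dicts, best first, with "score" (0 to 1); they miss things now and then, are a little off and sometimes report something else, mostly with a low value. They report only what shows in the picture. A call takes as long as a camera call. They do not tell look-alikes from the thing itself.
- ctrl.outline_of(name, camera): "pixels" (400x640 bool, what is visible of it) and "box" ([left, top, right, bottom] in pixels, round what is visible of it).
- ctrl.pinpoint(name, camera): "uv" ([column, row] in pixels: a listed point, or the origin of a listed thing).
The state is a dict: "t": time; "qpos": joint angles; "qvel": joint speeds; "joint_torque": joint torques, N m; "ee_pos": TCP position; "orientation": TCP orientation; "ft_force": force on the tool from outside, world axes, zero at the start; "moment": the same for the moment, N m; "width": finger opening in mm; "grasp_force": force on a finger pad.
Only numpy, scipy, OpenCV 4.12 (cv2) and the standard library are available. Lean on these libraries where they do the work, as an engineer would, in place of code of your own. Each camera call takes 0.05 s, during which the arm holds its last target. There are 200 camera calls.

## Working session

There is one attempt and no reset: what is moved stays moved. The work goes in short steps, Python scripts to look and compute and a tool call to move; the robot and the scene stay as the last step left them, time stands still between calls to the robot, and variables do not carry over. Pictures are saved under pics/ and viewed, at most 10 in all, crops included, and the job is handed in when it is done.

Besides the shell and the picture viewer there is one more tool, called after ">>>" as name([rows], argument=value, ...), one row to a line, values as JSON. apply_moves: Moves the arm, as the interface text tells. Its arguments: {"type":"object","properties":{"targets":{"type":"array"},"gripper":{"type":"number"}},"required":["targets"]}

```bash
mkdir -p pics; cat > h.py <<'E'
import numpy as np, cv2
from workcell import ctrl
def cam(n):
    c=ctrl.get_calibration(n); f=200/np.tan(np.radians(c["fov_y"])/2)
    K=np.array([[f,0,c["cx"]],[0,f,c["cy"]],[0,0,1]]); R=cv2.Rodrigues(np.array(c["rvec"],float))[0]; return K,R,np.array(c["tvec"],float).ravel()
def at_z(n,uv,z):
    K,R,t=cam(n); d=R.T@np.linalg.solve(K,[uv[0],uv[1],1]); o=-R.T@t
    return o+d*(z-o[2])/d[2]
def tri(a,b):
    Ps=[]
    for n in("side","top"):
        K,R,t=cam(n); Ps.append(K@np.c_[R,t])
    X=cv2.triangulatePoints(Ps[0],Ps[1],np.array(a,float).reshape(2,1),np.array(b,float).reshape(2,1)); return (X[:3]/X[3]).ravel()
def proj(n,X):
    K,R,t=cam(n); return cv2.projectPoints(np.array(X,float).reshape(-1,1,3),R,t,K,None)[0].reshape(-1,2)
E
python3 - <<'E'
from h import *
for n in("top","side"): 
    cv2.imwrite(f"pics/{n}0.png",ctrl.get_image(n)[:,:,::-1])
    for k in("fan_knob_head","dial_pointer","glass_box"):
        for r in ctrl.pinpoint(k,n)[:3]: print(n,k,r["score"],np.round(r["uv"],1),np.round(at_z(n,r["uv"],{"fan_knob_head":86,"dial_pointer":79,"glass_box":0}[k])))
    for r in ctrl.outline_of("fan_knob",n)[:3]: print(n,"outline",r["score"],r["box"])
o=ctrl.get_obs();print(o,ctrl.grip_point_offset)
E
```

```text
top fan_knob_head 0.7 [492.8 276.7] [ 226. -445.   86.]
top fan_knob_head 0.44 [345.7 178. ] [493. -65.  86.]
top fan_knob_head 0.44 [228.4 270.5] [256. 245.  86.]
top dial_pointer 0.75 [390.9 243.3] [ 318. -181.   79.]
top dial_pointer 0.66 [488.2 246.2] [ 305. -440.   79.]
top dial_pointer 0.63 [337.1 132.8] [617. -45.  79.]
top glass_box 0.63 [474.4 178. ] [ 498. -443.    0.]
top glass_box 0.53 [344.1 181.4] [494. -66.   0.]
top outline 0.64 [225.7, 268.0, 233.7, 279.8]
top outline 0.56 [340.7, 175.5, 351.4, 184.6]
top outline 0.47 [482.6, 274.4, 499.6, 282.1]
side fan_knob_head 0.75 [405.6 294.2] [253. 241.  86.]
side fan_knob_head 0.68 [310.6 193.1] [482. -63.  86.]
side fan_knob_head 0.58 [401.7 164.1] [ 226. -202.   86.]
side dial_pointer 0.75 [360.4 294.8] [352. 244.  79.]
side dial_pointer 0.59 [372.1 167.2] [ 312. -190.   79.]
side dial_pointer 0.53 [370.6 121. ] [ 309. -420.   79.]
side glass_box 0.57 [312.1 133.6] [ 500. -443.    0.]
side outline 0.72 [397.1, 285.9, 410.8, 301.5]
side outline 0.66 [398.3, 156.9, 407.4, 165.9]
side outline 0.65 [270.8, 259.8, 282.4, 277.6]
{'t': 0.5, 'qpos': array([-1.19301038e+00,  4.23104376e-01,  1.62994987e+00,  3.56326787e-07,
        1.08859699e+00, -1.90103580e-02]), 'qvel': array([ 0.00136078, -0.00030536, -0.0001848 ,  0.00103037,  0.00065976,
       -0.00016096]), 'joint_torque': array([-4.67435493e-04, -5.44147718e+01, -2.73817509e+01,  6.43762713e-02,
        1.77466823e-02, -5.63378796e-05]), 'ee_pos': array([ 241.54193283, -576.38990744,  222.65269359]), 'orientation': array([-3.07990927e+00, -6.19193637e-01,  1.59318979e-05]), 'ft_force': array([-0.06178643,  0.26131417, -0.12247448]), 'moment': array([-0.0281295 , -0.07462272,  0.01579643]), 'grasp_force': 0.0, 'width': 88.16210153052829} 18.700000000000003
```

View pics/top0.png

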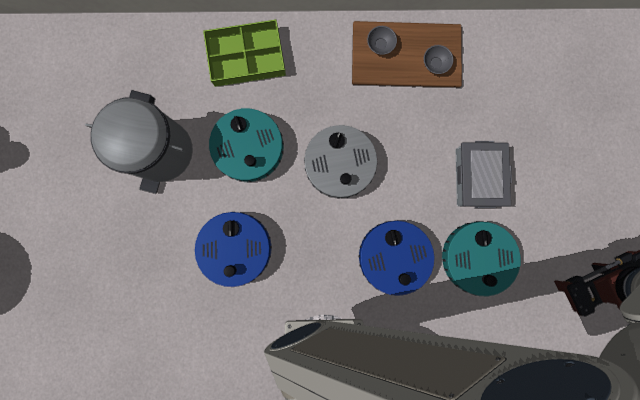

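View pics/side0.png

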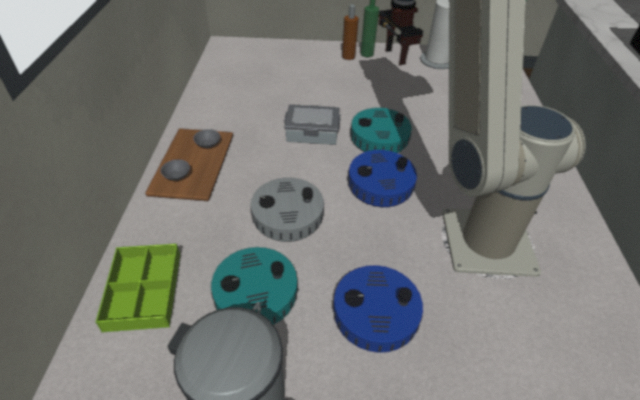

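The top view shows the steel-grey extractor at about (341,161), with its knob at (346,179) and dial at (337,141). In the side view its knob is at about (308,194) and its dial at (267,202). The blue and turquoise drums are look-alikes. The glass box is at (486,174) in the top view.

```bash
python3 - <<'E'
from h import *
a=cv2.imread("pics/top0.png")[105:215,285:395]; b=cv2.imread("pics/side0.png")[165:250,235:345]
a=cv2.resize(a,(385,385),interpolation=cv2.INTER_CUBIC); b=cv2.resize(b,(385,297),interpolation=cv2.INTER_CUBIC)
b=cv2.copyMakeBorder(b,0,88,0,0,cv2.BORDER_CONSTANT)
res={}
for n,box in(("top",(300,120,385,200)),("side",(245,175,330,240))):
    ins=lambda u:box[0]<u[0]<box[2] and box[1]<u[1]<box[3]
    for k in("fan_knob_head","dial_pointer"):
        l=[r for r in ctrl.pinpoint(k,n) if ins(r["uv"])]
        for r in l: print(n,k,r["score"],np.round(r["uv"],1),np.round(at_z(n,r["uv"],86 if k[0]=="f" else 79),1))
        if l: res[n,k]=l[0]["uv"]
    for r in ctrl.outline_of("fan_knob",n):
        ys,xs=np.nonzero(r["pixels"])
        if len(xs) and ins((xs.mean(),ys.mean())): print(n,"outl",r["score"],r["box"],xs.mean(),ys.mean(),np.round(at_z(n,(xs.mean(),ys.mean()),86),1))
k="fan_knob_head"
if ("side",k) in res and ("top",k) in res: print("tri",tri(res["side",k],res["top",k]))
g=cv2.imread("pics/top0.png"); hsv=cv2.cvtColor(g,cv2.COLOR_BGR2HSV)
def draw(im,n,x0,y0):
    h=np.array([489,-65,86.])
    for X,c in((h,(0,0,255)),(h+[108,20,-10],(0,255,0)),(h+[54,10,-26],(255,0,0))):
        p=proj(n,X)[0]; cv2.circle(im,(int((p[0]+.5-x0)*3.5),int((p[1]+.5-y0)*3.5)),3,c,-1)
    d=h+[54,10,-26]; th=np.linspace(0,6.28,60)
    for p in proj(n,[d+[100*np.cos(t),100*np.sin(t),0] for t in th]): cv2.circle(im,(int((p[0]+.5-x0)*3.5),int((p[1]+.5-y0)*3.5)),1,(0,255,255),-1)
draw(a,"top",285,105); draw(b,"side",235,165)
cv2.imwrite("pics/c1.png",np.hstack([a,b]))
E
```

```text
top fan_knob_head 0.44 [345.7 178. ] [492.8 -65.   86. ]
top dial_pointer 0.63 [337.1 132.8] [617.  -45.1  79. ]
top outl 0.56 [340.7, 175.5, 351.4, 184.6] 345.42424242424244 178.2929292929293 [492.1 -64.3  86. ]
side fan_knob_head 0.68 [310.6 193.1] [481.8 -62.8  86. ]
side dial_pointer 0.5 [258.2 197.7] [621.1 -42.1  79. ]
side outl 0.53 [298.4, 187.0, 314.1, 202.2] 306.77966101694915 192.8728813559322 [492.1 -62.9  86. ]
tri [486.74287113 -64.56072641  85.28708971]
```

View pics/c1.png

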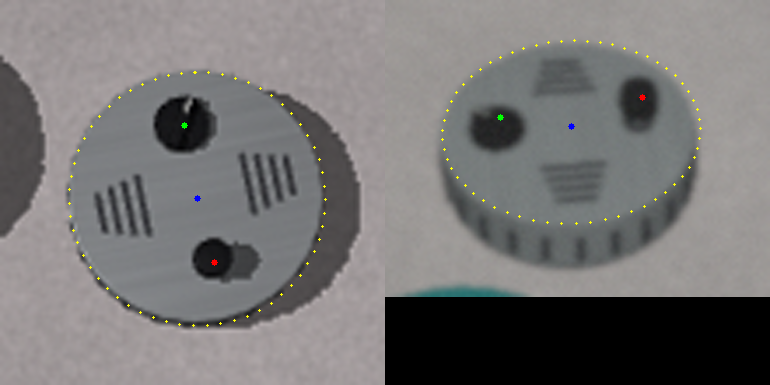

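The projected model overlays well. The knob head is at about (491,-64,86) and the direction to the dial is about +10.5°, so I'll go above the knob with a spin of about -12°.

>>> apply_moves([
  {"tx":0.008,"ty":0.016,"tz":0,"spin":-1},
  {"tx":0.024,"ty":0.05,"tz":0,"spin":-2},
  {"tx":0.044,"ty":0.09,"tz":0,"spin":-4},
  {"tx":0.064,"ty":0.131,"tz":0,"spin":-6},
  {"tx":0.084,"ty":0.172,"tz":0,"spin":-8},
  {"tx":0.104,"ty":0.213,"tz":0,"spin":-10},
  {"tx":0.124,"ty":0.254,"tz":0,"spin":-12},
  {"tx":0.14,"ty":0.287,"tz":0,"spin":-12},
], gripper=-1)

```text
t: 1.6
ee_pos: [382.1, -287.4, 222.9]
orientation: [3.128, 0.293, 0.001]
ft_force: [-0.0, 0.0, 0.0]
width: 87.9
grasp_force: 0.0
```

>>> apply_moves([
  {"tx":0.02,"ty":0.041,"tz":0,"spin":0},
  {"tx":0.04,"ty":0.082,"tz":0,"spin":0},
  {"tx":0.06,"ty":0.123,"tz":0,"spin":0},
  {"tx":0.08,"ty":0.164,"tz":0,"spin":0},
  {"tx":0.096,"ty":0.197,"tz":0,"spin":0},
  {"tx":0.105,"ty":0.216,"tz":0,"spin":0},
  {"tx":0.109,"ty":0.225,"tz":0,"spin":0},
  {"tx":0.109,"ty":0.225,"tz":0,"spin":0},
])

```text
t: 2.4
ee_pos: [490.8, -63.8, 222.7]
orientation: [3.127, 0.297, 0.0]
ft_force: [-0.2, 0.0, 0.2]
width: 87.7
grasp_force: 0.0
```

>>> apply_moves([
  {"tx":0,"ty":0,"tz":-0.01,"spin":0},
  {"tx":0,"ty":0,"tz":-0.03,"spin":0},
  {"tx":0,"ty":0,"tz":-0.055,"spin":0},
  {"tx":0,"ty":0,"tz":-0.08,"spin":0},
  {"tx":0,"ty":0,"tz":-0.1,"spin":0},
  {"tx":0,"ty":0,"tz":-0.112,"spin":0},
  {"tx":0,"ty":0,"tz":-0.118,"spin":0},
  {"tx":0,"ty":0,"tz":-0.118,"spin":0},
])

```text
t: 3.2
ee_pos: [490.1, -64.9, 104.1]
orientation: [-3.128, -0.293, 0.002]
ft_force: [-0.2, 0.0, -0.9]
width: 87.8
grasp_force: 0.0
```

```bash
python3 - <<'E'
from h import *
b=ctrl.get_image("side")[100:260,210:370,::-1]
cv2.imwrite("pics/s1.png",cv2.resize(b,(560,560),interpolation=cv2.INTER_CUBIC))
E
```

```text
(no output)
```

View pics/s1.png

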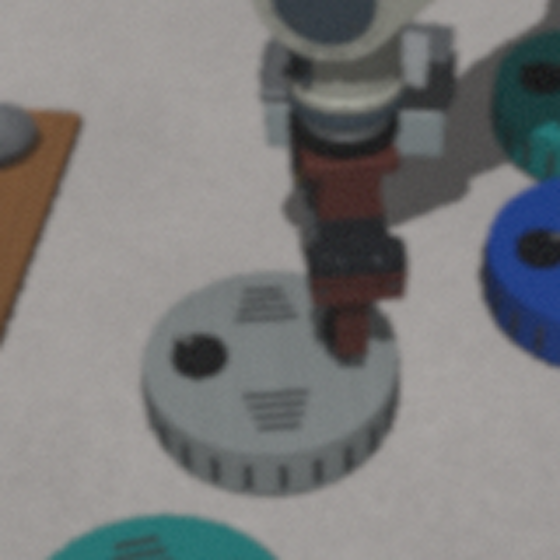

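The side view shows the near finger at (350,335) in the crop, in line with the knob and clear of the dial at (200,355). I'll go down the rest of the way and close.

>>> apply_moves([
  {"tx":0,"ty":0,"tz":-0.006,"spin":0},
  {"tx":0,"ty":0,"tz":-0.014,"spin":0},
  {"tx":0,"ty":0,"tz":-0.022,"spin":0},
  {"tx":0,"ty":0,"tz":-0.029,"spin":0},
  {"tx":0,"ty":0,"tz":-0.034,"spin":0},
  {"tx":0,"ty":0,"tz":-0.035,"spin":0},
  {"tx":0,"ty":0,"tz":-0.035,"spin":0},
  {"tx":0,"ty":0,"tz":-0.035,"spin":0},
])

```text
t: 4.05
ee_pos: [490.7, -64.4, 69.8]
orientation: [3.128, 0.294, 0.0]
ft_force: [0.4, -0.4, -0.2]
width: 88.3
grasp_force: 0.0
```

>>> apply_moves([
  {"tx":0,"ty":0,"tz":0,"spin":0},
  {"tx":0,"ty":0,"tz":0,"spin":0},
  {"tx":0,"ty":0,"tz":0,"spin":0},
  {"tx":0,"ty":0,"tz":0,"spin":0},
  {"tx":0,"ty":0,"tz":0,"spin":0},
  {"tx":0,"ty":0,"tz":0,"spin":0},
  {"tx":0,"ty":0,"tz":0,"spin":0},
  {"tx":0,"ty":0,"tz":0,"spin":0},
], gripper=1)

```text
t: 4.85
ee_pos: [490.3, -63.7, 69.7]
orientation: [-3.127, -0.292, 0.001]
ft_force: [0.8, 4.4, 1.9]
width: 29.5
grasp_force: 30.0
```

Gripped at 29.5 mm, so the fingers hold the head across its diameter. Now pull up 18 mm.

>>> apply_moves([
  {"tx":0,"ty":0,"tz":0.002,"spin":0},
  {"tx":0,"ty":0,"tz":0.005,"spin":0},
  {"tx":0,"ty":0,"tz":0.008,"spin":0},
  {"tx":0,"ty":0,"tz":0.011,"spin":0},
  {"tx":0,"ty":0,"tz":0.014,"spin":0},
  {"tx":0,"ty":0,"tz":0.016,"spin":0},
  {"tx":0,"ty":0,"tz":0.018,"spin":0},
  {"tx":0,"ty":0,"tz":0.018,"spin":0},
])

```text
t: 5.65
ee_pos: [490.4, -63.7, 87.8]
orientation: [-3.127, -0.293, 0.0]
ft_force: [-0.1, 4.5, 3.0]
width: 29.4
grasp_force: 30.0
```

```bash
python3 - <<'E'
from h import *
o=ctrl.get_obs();print(o["ee_pos"],o["ft_force"],o["width"],o["grasp_force"])
b=ctrl.get_image("side")[130:250,230:350,::-1]
cv2.imwrite("pics/s2.png",cv2.resize(b,(540,540),interpolation=cv2.INTER_CUBIC))
E
```

```text
[490.37427344 -63.67659366  87.77389601] [-0.10024349  4.5480981   2.96495356] 29.425116718037 30.000199377536774
```

View pics/s2.png

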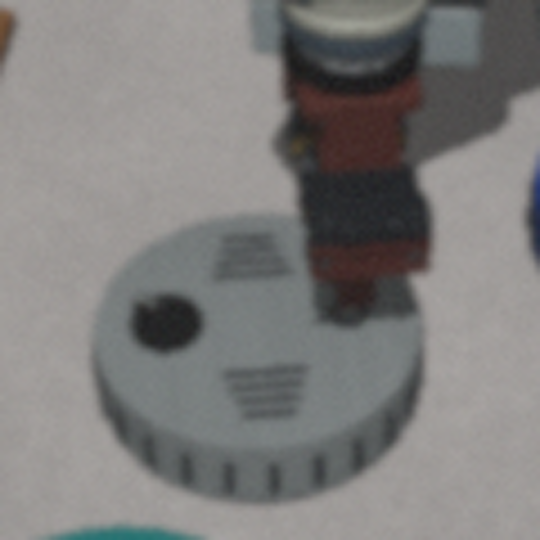

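Still gripped at full width, and the knob appears raised. I'll confirm it has reached the end stop with a small extra pull, holding for the run time.

>>> apply_moves([
  {"tx":0,"ty":0,"tz":0.001,"spin":0},
  {"tx":0,"ty":0,"tz":0.001,"spin":0},
  {"tx":0,"ty":0,"tz":0.001,"spin":0},
  {"tx":0,"ty":0,"tz":0.001,"spin":0},
  {"tx":0,"ty":0,"tz":0.001,"spin":0},
  {"tx":0,"ty":0,"tz":0.001,"spin":0},
  {"tx":0,"ty":0,"tz":0.001,"spin":0},
  {"tx":0,"ty":0,"tz":0.001,"spin":0},
])

```text
t: 6.5
ee_pos: [490.3, -63.7, 87.9]
orientation: [-3.127, -0.293, 0.001]
ft_force: [3.4, 5.2, -8.7]
width: 29.3
grasp_force: 30.0
```

It's at the out stop: the tool barely moved and the force reversed to -8.7 N. Now wait with the knob out, first going back to the neutral height.

>>> apply_moves([
  {"tx":0,"ty":0,"tz":-0.001,"spin":0},
  {"tx":0,"ty":0,"tz":-0.001,"spin":0},
  {"tx":0,"ty":0,"tz":-0.001,"spin":0},
  {"tx":0,"ty":0,"tz":-0.001,"spin":0},
  {"tx":0,"ty":0,"tz":-0.001,"spin":0},
  {"tx":0,"ty":0,"tz":-0.001,"spin":0},
  {"tx":0,"ty":0,"tz":-0.001,"spin":0},
  {"tx":0,"ty":0,"tz":-0.001,"spin":0},
])

```text
t: 7.3
ee_pos: [490.4, -63.7, 87.8]
orientation: [-3.127, -0.293, 0.001]
ft_force: [-0.3, 6.7, 2.4]
width: 29.2
grasp_force: 30.0
```

>>> apply_moves([
  {"tx":0,"ty":0,"tz":0,"spin":0},
  {"tx":0,"ty":0,"tz":0,"spin":0},
  {"tx":0,"ty":0,"tz":0,"spin":0},
  {"tx":0,"ty":0,"tz":0,"spin":0},
  {"tx":0,"ty":0,"tz":0,"spin":0},
  {"tx":0,"ty":0,"tz":0,"spin":0},
  {"tx":0,"ty":0,"tz":0,"spin":0},
  {"tx":0,"ty":0,"tz":0,"spin":0},
])

```text
t: 8.1
ee_pos: [490.4, -63.7, 87.8]
orientation: [-3.127, -0.293, 0.0]
ft_force: [-0.1, 5.2, 2.7]
width: 29.8
grasp_force: 30.0
```

>>> apply_moves([
  {"tx":0,"ty":0,"tz":0,"spin":0},
  {"tx":0,"ty":0,"tz":0,"spin":0},
  {"tx":0,"ty":0,"tz":0,"spin":0},
  {"tx":0,"ty":0,"tz":0,"spin":0},
  {"tx":0,"ty":0,"tz":0,"spin":0},
  {"tx":0,"ty":0,"tz":0,"spin":0},
  {"tx":0,"ty":0,"tz":0,"spin":0},
  {"tx":0,"ty":0,"tz":0,"spin":0},
])

```text
t: 8.9
ee_pos: [490.4, -63.7, 87.8]
orientation: [-3.127, -0.293, 0.0]
ft_force: [-1.1, 4.6, 1.9]
width: 29.5
grasp_force: 30.0
```

>>> apply_moves([
  {"tx":0,"ty":0,"tz":0,"spin":0},
  {"tx":0,"ty":0,"tz":0,"spin":0},
  {"tx":0,"ty":0,"tz":0,"spin":0},
  {"tx":0,"ty":0,"tz":0,"spin":0},
  {"tx":0,"ty":0,"tz":0,"spin":0},
  {"tx":0,"ty":0,"tz":0,"spin":0},
  {"tx":0,"ty":0,"tz":0,"spin":0},
  {"tx":0,"ty":0,"tz":0,"spin":0},
])

```text
t: 9.7
ee_pos: [490.4, -63.7, 87.8]
orientation: [-3.127, -0.293, 0.0]
ft_force: [-1.2, 5.1, 2.6]
width: 29.3
grasp_force: 30.0
```

Out for over 4 s. Now push it home, 18.5 mm down.

>>> apply_moves([
  {"tx":0,"ty":0,"tz":-0.002,"spin":0},
  {"tx":0,"ty":0,"tz":-0.005,"spin":0},
  {"tx":0,"ty":0,"tz":-0.008,"spin":0},
  {"tx":0,"ty":0,"tz":-0.011,"spin":0},
  {"tx":0,"ty":0,"tz":-0.014,"spin":0},
  {"tx":0,"ty":0,"tz":-0.017,"spin":0},
  {"tx":0,"ty":0,"tz":-0.0185,"spin":0},
  {"tx":0,"ty":0,"tz":-0.0185,"spin":0},
])

```text
t: 10.5
ee_pos: [490.4, -63.7, 69.6]
orientation: [-3.127, -0.293, 0.001]
ft_force: [-2.3, 6.4, 7.9]
width: 29.0
grasp_force: 30.0
```

The force rises at the bottom stop, so the knob is home. Open, then rise.

>>> apply_moves([
  {"tx":0,"ty":0,"tz":0.0005,"spin":0},
  {"tx":0,"ty":0,"tz":0.0005,"spin":0},
  {"tx":0,"ty":0,"tz":0.0005,"spin":0},
  {"tx":0,"ty":0,"tz":0.0005,"spin":0},
  {"tx":0,"ty":0,"tz":0.0005,"spin":0},
  {"tx":0,"ty":0,"tz":0.0005,"spin":0},
  {"tx":0,"ty":0,"tz":0.0005,"spin":0},
  {"tx":0,"ty":0,"tz":0.0005,"spin":0},
], gripper=-1)

```text
t: 11.3
ee_pos: [490.5, -64.4, 69.6]
orientation: [-3.128, -0.294, 0.0]
ft_force: [0.6, 0.1, 0.0]
width: 87.1
grasp_force: 0.0
```

>>> apply_moves([
  {"tx":0,"ty":0,"tz":0.008,"spin":0},
  {"tx":0,"ty":0,"tz":0.025,"spin":0},
  {"tx":0,"ty":0,"tz":0.05,"spin":0},
  {"tx":0,"ty":0,"tz":0.08,"spin":0},
  {"tx":0,"ty":0,"tz":0.11,"spin":0},
  {"tx":0,"ty":0,"tz":0.135,"spin":0},
  {"tx":0,"ty":0,"tz":0.15,"spin":0},
  {"tx":0,"ty":0,"tz":0.15,"spin":0},
])

```text
t: 12.1
ee_pos: [492.0, -64.6, 222.4]
orientation: [3.127, 0.294, 0.008]
ft_force: [0.2, -0.1, -0.4]
width: 87.8
grasp_force: 0.0
```

```bash
python3 - <<'E'
from h import *
b=ctrl.get_image("side")[130:250,230:350,::-1]
cv2.imwrite("pics/s3.png",cv2.resize(b,(540,540),interpolation=cv2.INTER_CUBIC))
E
```

```text
(no output)
```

View pics/s3.png

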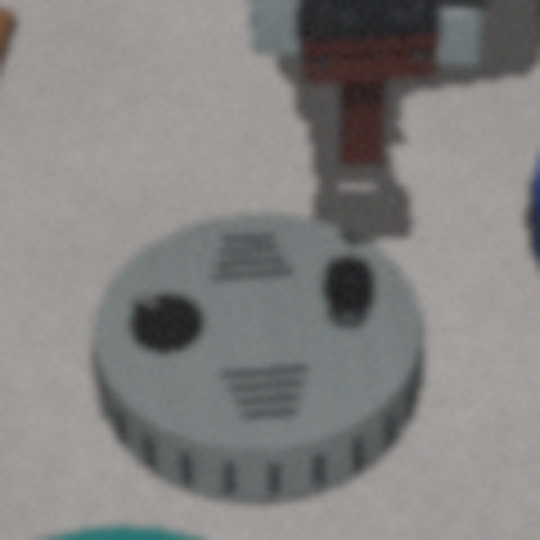

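The knob, at (348,285) in the crop, is home with the same look as at the start. The dial is unchanged and the gripper is clear.

```bash
python3 -c "
from workcell import ctrl
print(ctrl.close_job())"
```

```text
the job is handed in; nothing more can be done
None
```

I pulled the extractor knob out to its stop, left it out for about 4 s, pushed it home and released it; the dial looks unmoved, the arm never went near the glass container, and the job is handed in (no verdict was returned).

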